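# Clip the temperature probe to the beaker on the hotplate

## Task

Take the clip that carries the thin probe stem off the parking rail by squeezing its handles, bring it to the steel beaker on the hotplate, lower its open jaws astride the beaker's wall with the stem hanging inside the beaker, and release it so that it grips the rim upright, well pushed down, on its own. Leave the plain clip on the rail where it is.

Things in the scene. Friction and masses are not known exactly. Their poses are not given: they have to be found in the camera images.
- probe_clip_grip (a point): Grip centre of the probe clip, midway between its two steel handle plates; they rise 12 mm above it, are 20 mm wide along x and splay upward: 43 mm over the outsides here, 50 mm at the top. z up, y closing direction, x along the edge gripped. Full squeeze: plates parallel, 26 mm outside, at a stop; takes 8 N (grip with 15-25 N). Clip stands jaws-down on the rail, 65 g.
- probe_clip_jaws (a point): Centre between the probe clip's rubber jaw pads (12 mm high, 20 mm wide), 57 mm below its grip centre, same axes. Squeezing swings the pads from 4 to 18 mm apart; letting go closes them. The throat ends 21 mm above this point; a gripped edge belongs about 14 mm above it.
- probe_tip (a point): Lower end of the probe stem: steel, 6 mm thick, upright, 28 mm to the clip's +y side, ending 93 mm below the grip centre. A grey fork at the pivots (its top 28 mm below the grip centre) carries it; only the probe clip has fork and stem.
- probe_clip_a (a joint): Swing of one jaw of the probe clip (the other mirrors it), rad: 0 when gripping a 4 mm wall, 0.28 squeezed fully open, about -0.06 shut on nothing.
- beaker_rim (a point): Centre of the mouth of the beaker fixed on the black hotplate, at rim height (z up), 195 mm above the table. Straight steel beaker, 110 mm outside diameter, 110 mm high, wall 4 mm (its middle 53 mm from this point), no lip. Any place round the rim will do. A like beaker standing on the bench itself is not meant.
- plain_clip: Plain clip, same handles and jaws but no fork or stem, about 110 mm from the probe clip on the same parking rail (upright dark steel plate 4 mm thick, 220 mm long along the clips' x, top edge 86 mm above the table). Origin between its pivots, 33 mm below its handles' grip centre; axes as for the probe clip. Not to be moved.
Not all that is in view belongs to the job. Leave any green or pink look-alike of the part that bears probe_clip_grip alone.

How it is judged:
On the way, in this order (a step that is already met when the one before it is completed fails the run):
1. the probe clip has been taken off the rail, its jaws squeezed open (distance of probe_clip_grip from where it was at the start of the episode above 0.05 m and value of joint probe_clip_a above 0.1 rad), for 0.1 s.
2. the jaws stand squeezed open astride the rim of the beaker on the hotplate, stem inside (y of beaker_rim in the frame of probe_clip_grip between 0.044 and 0.062 m and x of beaker_rim in the frame of probe_clip_grip between -0.02 and 0.02 m and z of beaker_rim in the frame of probe_clip_grip between -0.053 and -0.032 m and value of joint probe_clip_a above 0.1 rad), for 0.1 s.
At the end, for the whole second after the job is handed in: Probe clip still and gripping the hotplate beaker's wall (jaw swing < 0.06 rad), rim centre 44-62 mm to its +y side (stem inside) and within 20 mm along its x, rim 32-53 mm below the grip centre, within 0.25 rad of upright; plain clip within 30 mm of its start (y of beaker_rim in the frame of probe_clip_grip between 0.044 and 0.062 m and x of beaker_rim in the frame of probe_clip_grip between -0.02 and 0.02 m and z of beaker_rim in the frame of probe_clip_grip between -0.053 and -0.032 m and value of joint probe_clip_a below 0.06 rad and angle between probe_clip_grip's own z axis and vertical below 0.25 rad and velocity of joint probe_clip_a between -0.1 and 0.1 rad/s and distance of plain_clip from where it was at the start of the episode below 0.03 m); the robot touches nothing.
It fails at once if the plain clip is moved by more than 30 mm (distance of plain_clip from where it was at the start of the episode above 0.03 m).
It also fails if it takes over 43 s, if anything falls off the work surface, if the arm or the gripper's body presses on something with over 40 N, if the wrist force passes 120 N, or if a joint passes its speed limit or range.

## Robot

A 6-joint arm with a two-finger parallel gripper is mounted at the origin on the work surface. World frame = base frame: x ahead of the robot, y to its left, z up, the work surface at z = 0. Lengths are in m, angles in rad, forces in N, time in s.
With the tool pointing down it reaches from about 0.325 to 0.775 m from the base axis. Payload 9.3 kg.
Tool frame: the origin (TCP) lies midway between the tips of the shut fingers; the grasp point (between the pads) lies 19 mm behind it; y points along the fingers, x is the direction in which the jaws open and shut, and the axes are right-handed (so a half turn about y gives the same grasp; the last joint's range is limited). The gripper opens to 85 mm and grips with 20 to 120 N. Pads are 22 mm wide; open, the fingers measure 114 mm over their backs; the gripper's body (76 mm by 85 mm) begins 54 mm behind the grasp point. The pads swing forward as they close: fully open they stand 13 mm farther back than shut.
Start: joints at [1.125, 0.259, 0.021, 1.334, 0, 1.418], TCP at [0.159, 0.527, 0.204] pointing down, gripper open.
Joint ranges: [-3.04, 3.04], [-0.91, 1.82], [-1.04, 1.36], [-1.92, 1.95], [-1.52, 1.45], [-3.14, 3.14]. Speed limits (rad/s): [2.22, 2.22, 2.79, 3.14, 3.14, 3.14].

## Interface

Orientations are given as a unit quaternion [w, x, y, z].
In Python, from cell import env gives the robot as it stands.
- The arm moves only by the tool send_rows, never from a script. Its argument "moves" is text: rows parted by semicolons, each of 6 numbers parted by spaces: the shift along the world's x, y, z in mm, then the turn, a rotation vector about the world's x, y, z in rad. In form: x y z wx wy wz; .... A call has 1 to 10 rows; each row shifts and turns the commanded pose from where the row before left it; what a row does not reach is not made up. A row lasts 1/12 s, in which the tool goes at most 41.7 mm and 7.16 degrees, less where a joint would pass 70% of its speed; a pose out of reach is approached as far as the arm can. A call is refused whole if a number of a shift passes 41.7 or a number of a turn 0.125, either way. A call with a gripper value outside its range is refused whole. "claw" is the finger opening in mm, from 0 to 85.4, set as the call begins (left out, the last holds). The fingers move at their own pace and stop on an object; "force" is the grip in N (left out, the last holds). Time passes only in rows, so rows that do not move let the fingers close. It gives the time, the measured TCP pose, the force and the opening at its end, in the units of the state.
- env.read_state(): the state, without advancing time (a new reading comes with each control period).
- env.read_camera(name): name is "side" or "top"; returns the picture (420x560x3 uint8, red, green, blue); there is no depth.
- env.camera_info(name): a dict with "fx", "fy", "cx", "cy" (pixels), "rvec" (rotation vector, rad) and "tvec" (3), from world to camera coordinates, as OpenCV has them. Camera axes: x right, y down, z forward; pixel columns grow to the right and rows downward; lengths in m; the calibration is good to about 2 mm. A picture is of the moment at which its call begins. camera_info takes no time and is no camera call.
- env.finish_job(): hands the job in, once; it reports no verdict.
The state is a dict: "time": time; "qpos": joint angles; "joint_vel": joint speeds; "joint_efforts": joint torques, N m; "eef_pos": TCP position; "tcp_rot": TCP orientation; "ft_force": force on the tool from outside, world axes, zero at the start; "moment": the same for the moment, N m; "opening": finger opening in m.
Only numpy, scipy, OpenCV 4.12 (cv2) and the standard library are available. Lean on these libraries where they do the work, as an engineer would, in place of code of your own. Each camera call takes 0.05 s, during which the arm holds its last target.

## Working session

There is one attempt and no reset: what is moved stays moved. The work goes in short steps, Python scripts to look and compute and a tool call to move; the robot and the scene stay as the last step left them, time stands still between calls to the robot, and variables do not carry over. Pictures are saved under pics/ and viewed, and the job is handed in when it is done.

Besides the shell and the picture viewer there is one more tool, called after "Emit:" as name(argument=value, ...) on one line, values as JSON. send_rows: Moves the arm, as the interface text tells. Its arguments: {"type":"object","properties":{"moves":{"type":"string"},"claw":{"type":"number"},"force":{"type":"number"}},"required":["moves"]}

```bash
mkdir -p pics; ls; python3 - <<'E'
from cell import env
import cv2
print(env.read_state())
for n in("side","top"):
    im=env.read_camera(n); cv2.imwrite(f"pics/{n}0.png",im[:,:,::-1]); print(n,env.camera_info(n))
E
```

```text
pics
{'time': 0.0, 'qpos': array([1.12539012e+00, 2.59226086e-01, 2.07685226e-02, 1.33366976e+00,
       1.86274804e-05, 1.41818423e+00]), 'joint_vel': array([ 0.00164092,  0.00125808, -0.00150976,  0.00020813, -0.00050599,
        0.00045284]), 'joint_efforts': array([ 2.44755174e-03, -5.55634546e+01,  3.44533467e+01,  1.38525496e-02,
        6.45281034e-05, -3.12601060e-05]), 'eef_pos': array([0.15862148, 0.52632031, 0.20365042]), 'tcp_rot': array([-0.56737461,  0.5678029 ,  0.42129502, -0.42213318]), 'ft_force': array([-0.05815267, -0.48542935,  0.43567612]), 'moment': array([ 0.01693617,  0.00512638, -0.06979638]), 'opening': 0.0851300464070247}
side {'fx': 414.28219736297456, 'fy': 414.28219736297456, 'cx': 280.5618717740351, 'cy': 208.36253936859856, 'rvec': array([ 2.23394196, -0.15686049,  0.07483045]), 'tvec': array([-0.44030752,  0.21061283,  0.91527127])}
top {'fx': 449.5931494117854, 'fy': 449.5931494117854, 'cx': 277.77159640036723, 'cy': 215.02768306092113, 'rvec': array([ 2.09649237, -2.15166364,  0.18790569]), 'tvec': array([0.12324254, 0.48667101, 1.03647794])}
```

View pics/side0.png

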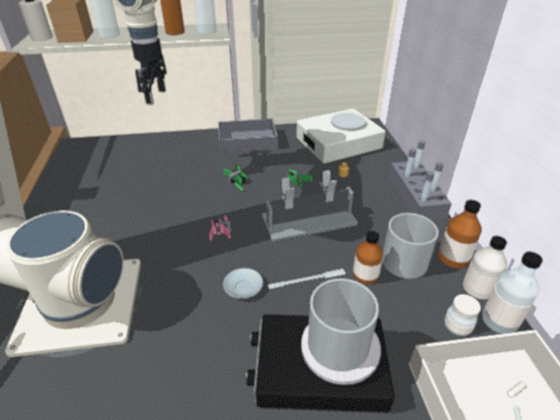

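View pics/top0.png

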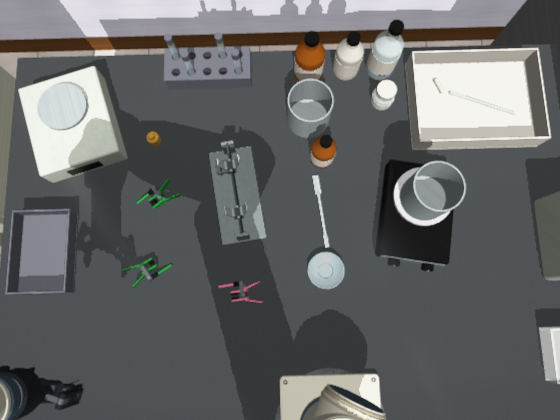

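The side view shows the rail at about (310,215) with two clips near (288,192) and (328,185). The hotplate beaker is at about (343,320). In the top view the clips are near (228,160) and (238,211), and the beaker is at (438,188). I'll zoom in next.

```bash
python3 - <<'E'
import cv2
s=cv2.imread("pics/side0.png");t=cv2.imread("pics/top0.png")
cv2.imwrite("pics/s1.png",cv2.resize(s[150:250,250:370],None,fx=6,fy=6,interpolation=2)[:600])
cv2.imwrite("pics/t1.png",cv2.resize(t[130:250,190:290],None,fx=5,fy=5,interpolation=2))
cv2.imwrite("pics/t2.png",cv2.resize(t[150:240,375:485],None,fx=6,fy=6,interpolation=2))
cv2.imwrite("pics/s2.png",cv2.resize(s[270:390,290:400],None,fx=5,fy=5,interpolation=2))
E
```

```text
(no output)
```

View pics/s1.png

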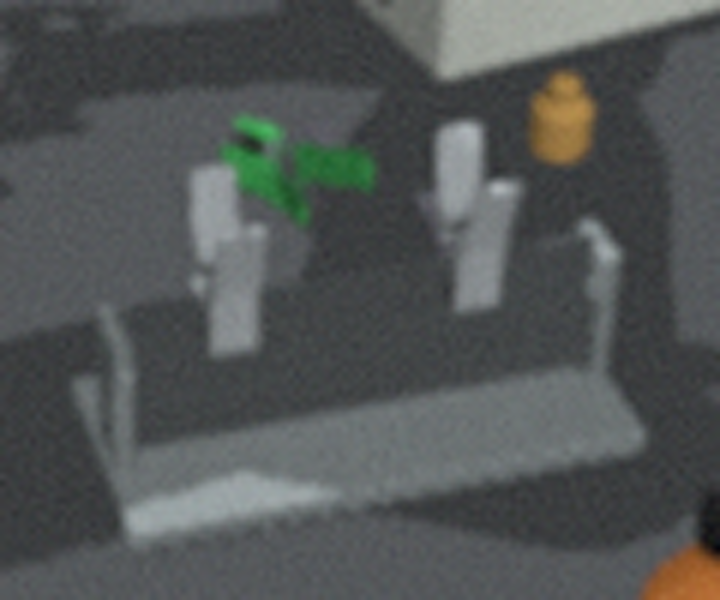

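View pics/t1.png

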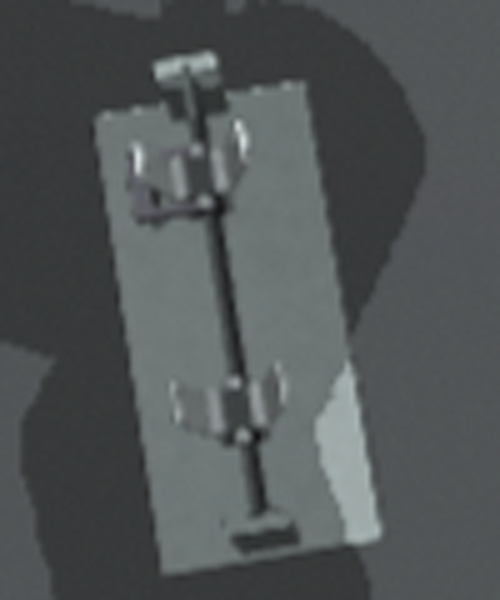

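View pics/t2.png

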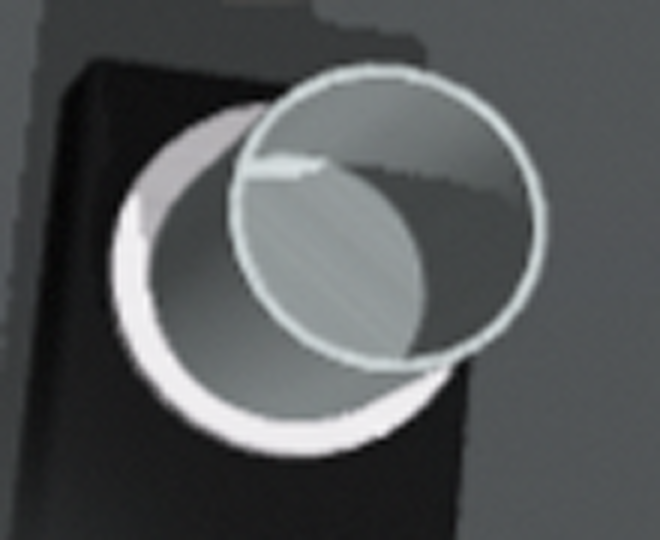

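View pics/s2.png

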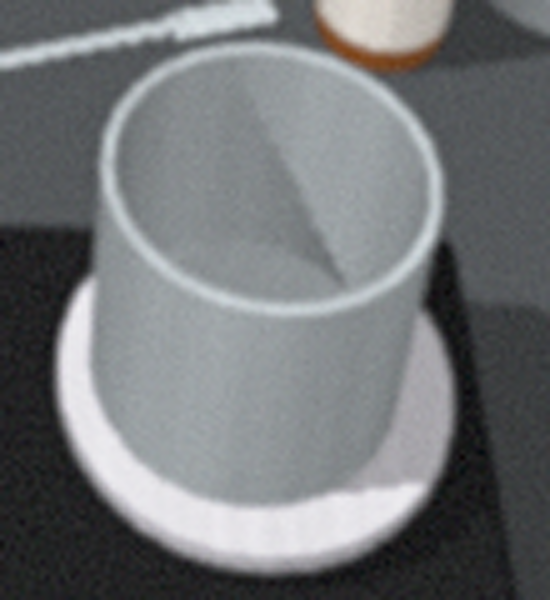

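```bash
cat > h.py <<'E'
import numpy as np,cv2
from scipy.optimize import least_squares
from cell import env
I={n:env.camera_info(n) for n in("side","top")}
def P(n,X):
    i=I[n];K=np.array([[i['fx'],0,i['cx']],[0,i['fy'],i['cy']],[0,0,1]])
    return cv2.projectPoints(np.float64(np.reshape(X,(-1,3))),i['rvec'],i['tvec'],K,None)[0][:,0]
def cam(n):
    R=cv2.Rodrigues(I[n]['rvec'])[0];return -R.T@I[n]['tvec']
def local(p,yaw,pts):
    c,s=np.cos(yaw),np.sin(yaw);R=np.array([[c,-s,0],[s,c,0],[0,0,1]])
    return np.array(pts)@R.T+p
E
python3 - <<'E'
from h import *
print(cam('side'),cam('top'))
a=np.linspace(0,2*np.pi,181)
C=lambda c:np.c_[c[0]+.055*np.cos(a),c[1]+.055*np.sin(a),np.full(181,c[2])]
def bb(n,c):
    p=P(n,C(c)); return np.r_[p.min(0),p.max(0)]
o=(lambda v,s,ox,oy:np.array(v)/s-0.5*(1-1/s)*0+np.array([ox,oy,ox,oy]))
T=o([228,63,548,372],6,375,150);S=o([100,42,443,316],5,290,270)
r=lambda q:np.r_[bb('top',[*q,.195])-T,bb('side',[*q,.195])-S]
f=least_squares(r,[.4,-.2]);print(f.x,f.fun.round(2))
for n,M in(('top',T),('side',S)):
    g=least_squares(lambda q:bb(n,[*q,.195])-M,[.4,-.2]);print(n,g.x,g.fun.round(2))
# clips: x,y,z (shared yaw,z): top-edge centres; local y +-25, z +12
s=lambda u,v:np.array([250+u/6,150+v/6]);t=lambda u,v:np.array([190+u/5,130+v/5])
def model(q):
    yaw=q[5]; out=[]
    for c,obs in(((q[0],q[1],q[4]),(s(460,125),s(502,187),t(139,160),t(240,138))),((q[2],q[3],q[4]),(s(212,170),s(250,230),t(176,400),t(279,380)))):
        L=local(np.array(c),yaw,[[0,.0242,.012],[0,-.0242,.012]])
        out+=[P('side',L)-obs[:2],P('top',L)-obs[2:]]
    return np.concatenate(out).ravel()
f=least_squares(model,[.55,.15,.45,.15,.125,0.]);print(f.x);print(f.fun.reshape(-1,2).round(2)); print(np.hypot(*(f.x[:2]-f.x[2:4])),np.arctan2(f.x[1]-f.x[3],f.x[0]-f.x[2]))
E
```

```text
[ 0.35470416 -0.64408016  0.73163904] [0.29470841 0.10784824 1.10807926]
[ 0.51564021 -0.23049474] [ 1.03 -0.37  0.72 -0.58 -0.34 -0.54 -0.44 -0.88]
top [ 0.51467362 -0.22858929] [ 0.15  0.1  -0.15 -0.09]
side [ 0.51589034 -0.2319783 ] [-0.01  0.08  0.01 -0.07]
[0.60337795 0.21945949 0.49219732 0.20306103 0.12368163 0.1754254 ]
[[-0.7   0.45]
 [-0.21  0.08]
 [-0.51 -0.54]
 [ 0.42 -0.31]
 [-0.41 -0.21]
 [-0.52  0.23]
 [-0.43 -0.26]
 [ 0.52 -0.57]]
0.11238345776208883 0.14643805231934254
```

```bash
python3 - <<'E'
from h import *
def ray(n,uv,z):
    i=I[n];R=cv2.Rodrigues(i['rvec'])[0];d=R.T@np.array([(uv[0]-i['cx'])/i['fx'],(uv[1]-i['cy'])/i['fy'],1]);c=cam(n)
    return c+d*(z-c[2])/d[2]
t=lambda u,v:(190+u/5,130+v/5)
s=lambda u,v:(250+u/6,150+v/6)
for a,b in(((97,115),(162,572)),((305,85),(380,540))):
    A,B=ray('top',t(*a),.004),ray('top',t(*b),.004);d=A-B;print(A,B,np.hypot(*d[:2]),np.arctan2(d[1],d[0]))
A,B=ray('side',s(640,440),.0),ray('side',s(130,540),.0);d=A-B;print(A,B,np.arctan2(d[1],d[0]))
im={n:cv2.imread(f'pics/{n}0.png') for n in I}
q=[0.6034,.2195,.1237];yaw=.16
L=local(np.array(q),yaw,[[x,y,z] for y,z in((.025,.012),(-.025,.012),(.0215,0),(-.0215,0),(0,-.033)) for x in(-.01,.01)]+[[0,.028,-.028],[0,.028,-.093]])
out=[]
for n,(x,y) in(('side',(310,150)),('top',(200,130))):
    g=cv2.resize(im[n][y:y+60,x:x+60],None,fx=6.5,fy=6.5,interpolation=2)
    for p in P(n,L): cv2.circle(g,tuple(int(v) for v in (p-[x,y]+.5)*6.5),2,(0,0,255),-1)
    out.append(g)
cv2.imwrite('pics/ov.png',np.hstack(out))
E
```

```text
[0.66349285 0.28184428 0.004     ] [0.42709215 0.24921954 0.004     ] 0.2386412899000003 0.13713982611214173
[0.67661488 0.17492242 0.004     ] [0.44017931 0.14124206 0.004     ] 0.23882241666070242 0.14149849639087955
[0.67962123 0.18059117 0.        ] [0.44191581 0.14667556 0.        ] 0.14172261714512766
```

View pics/ov.png

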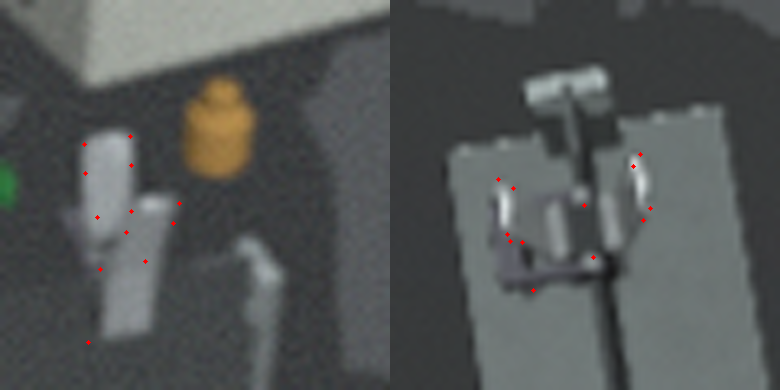

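The overlay matches the clip with a yaw of about 0.14, in agreement with the rail base. Next I move above it.

Emit:
send_rows(moves="10 -8 0 0 0 0.02;20 -15 0 0 0 0.02;24 -16 0 0 0 0.02;24 -16 0 0 0 0.02;24 -16 0 0 0 0.02;24 -16 0 0 0 0.02;24 -16 0 0 0 0.02;24 -16 0 0 0 0.02;24 -16 0 0 0 0.02;24 -16 0 0 0 0.02", claw=85, force=20)

```text
time: 0.93
eef_pos: [0.3816, 0.3745, 0.204]
tcp_rot: [0.522, -0.522, -0.476, 0.477]
ft_force: [-0.4, 0.5, -0.3]
opening: 0.085
```

Emit:
send_rows(moves="24 -16 0 0 0 0.024;24 -16 0 0 0 0.024;24 -16 0 0 0 0.024;24 -16 0 0 0 0.024;24 -16 0 0 0 0.024;24 -16 0 0 0 0.024;24 -16 0 0 0 0.024;24 -16 0 0 0 0.024;20 -14 0 0 0 0.022;8 -10 0 0 0 0.02")

```text
time: 1.77
eef_pos: [0.6029, 0.2218, 0.203]
tcp_rot: [0.464, -0.463, -0.534, 0.534]
ft_force: [-0.0, 0.4, -0.3]
opening: 0.0851
```

```bash
python3 - <<'E'
from h import *
from scipy.spatial.transform import Rotation as R
s=env.read_state();q=s['tcp_rot'];M=R.from_quat([*q[1:],q[0]]).as_matrix();print(s['time'],s['eef_pos'],s['qpos'],M.round(4),np.arctan2(M[1,0],M[0,0]))
E
```

```text
1.7667 [0.60291969 0.2218382  0.20302649] [ 2.22241998e-01  4.22098091e-01  2.62274681e-01  1.41201540e+00
 -3.46646870e-04  8.15255155e-02] [[-1.403e-01 -9.000e-04 -9.901e-01]
 [ 9.901e-01 -6.000e-04 -1.403e-01]
 [-4.000e-04 -1.000e+00  1.000e-03]] 1.7115132077301283
```

Emit:
send_rows(moves="0.5 -2.3 -12 0 0 0;0 0 -14 0 0 0;0 0 -14 0 0 0;0 0 -14 0 0 0;0 0 -14 0 0 0;0 0 -14 0 0 0;0 0 -10 0 0 0;0 0 -5 0 0 0;0 0 -3 0 0 0;0 0 0 0 0 0")

```text
time: 2.6
eef_pos: [0.6011, 0.2213, 0.1039]
tcp_rot: [0.464, -0.463, -0.534, 0.534]
ft_force: [0.6, 0.5, -0.1]
opening: 0.0847
```

```bash
cat > look.py <<'E'
import sys
from h import *
k=sys.argv[1]; s=env.read_state();print(s['time'],s['eef_pos'],s['ft_force'],s['opening'])
a=list(map(int,sys.argv[2:6]));o=[]
for n,(x,y) in(('side',a[:2]),('top',a[2:])):
    im=env.read_camera(n)[:,:,::-1];cv2.imwrite(f'pics/{n}_{k}.png',im)
    o.append(cv2.resize(im[y:y+80,x:x+66],None,fx=6,fy=6,interpolation=2))
cv2.imwrite(f'pics/z_{k}.png',np.hstack(o))
E
python3 look.py a 300 140 200 120
```

```text
2.6 [0.60114319 0.22128394 0.10394099] [ 0.58686151  0.45875987 -0.09177244] 0.08468627168972473
```

View pics/z_a.png

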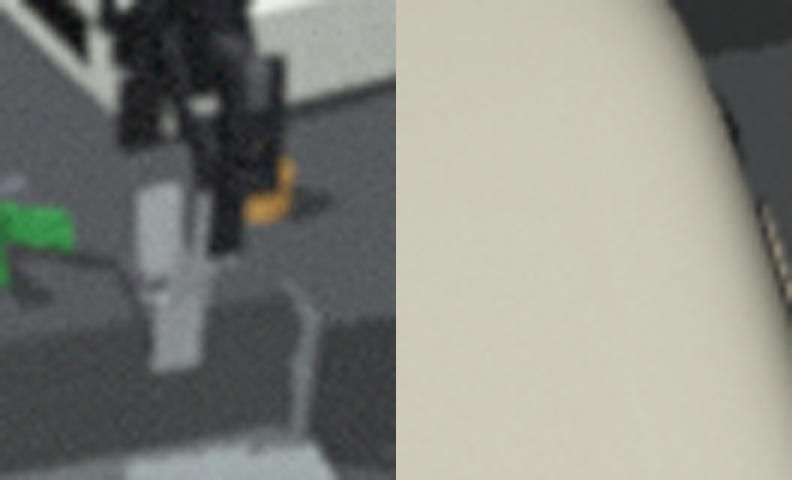

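```bash
python3 - <<'E'
from h import *
t=np.array([.6011,.2213,.1039])
for y in(-.0425,.0425,-.057):
  for z in(.013,.032): print(y,z,((P('side',local(t,.14,[[-.011,y,z],[.011,y,z]]))-[300,140])*6).round().tolist())
E
python3 - <<'E'
import cv2
im=cv2.imread('pics/side_a.png');cv2.imwrite('pics/sa.png',cv2.resize(im[60:240,240:440],None,fx=3.3,fy=3.3,interpolation=2))
E
```

```text
-0.0425 0.013 [[181.0, 311.0], [229.0, 302.0]]
-0.0425 0.032 [[184.0, 274.0], [233.0, 265.0]]
0.0425 0.013 [[111.0, 203.0], [157.0, 196.0]]
0.0425 0.032 [[113.0, 167.0], [160.0, 160.0]]
-0.057 0.013 [[194.0, 330.0], [243.0, 322.0]]
-0.057 0.032 [[197.0, 293.0], [247.0, 284.0]]
```

View pics/sa.png

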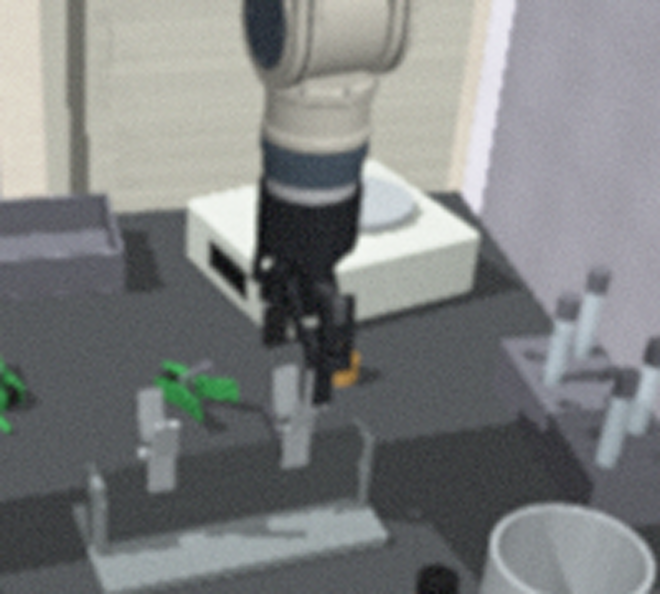

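```bash
python3 look.py b 300 140 0 340; python3 - <<'E'
from h import *
t=np.array([.1586,.5263,.2037]);yaw=np.deg2rad(73.2-90)
for n in I: print(n,P(n,local(t,yaw,[[0,y,z] for y in(-.0425,.0425) for z in(0.,.013)])).round(1).tolist())
o=[]
for n,(x,y) in(('side',(120,60)),('top',(0,340))):
    im=cv2.imread(f'pics/{n}0.png');o.append(cv2.resize(im[y:y+80,x:x+66*1+24],None,fx=4.3,fy=4.3,interpolation=2))
o.append(cv2.resize(cv2.imread('pics/z_b.png')[:,:396],None,fx=.7,fy=.7)[:,:])
h=344
cv2.imwrite('pics/zz.png',np.hstack([cv2.copyMakeBorder(q,0,h-q.shape[0],0,0,0) if q.shape[0]<h else q[:h] for q in o])[:,:800])
E
```

```text
2.7 [0.60156175 0.22138128 0.1048781 ] [-0.64218594  0.6470137   0.18057626] 0.08514202926566504
side [[153.3, 117.4], [152.5, 113.2], [164.4, 104.9], [163.6, 100.9]]
top [[86.5, 381.0], [83.6, 382.2], [45.1, 368.7], [41.6, 369.8]]
```

View pics/zz.png

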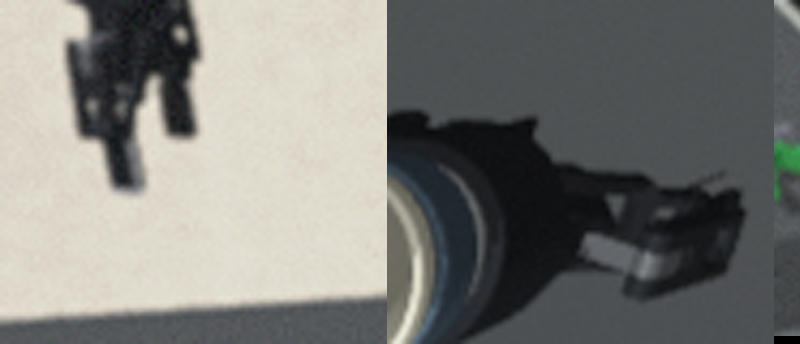

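View pics/z_b.png

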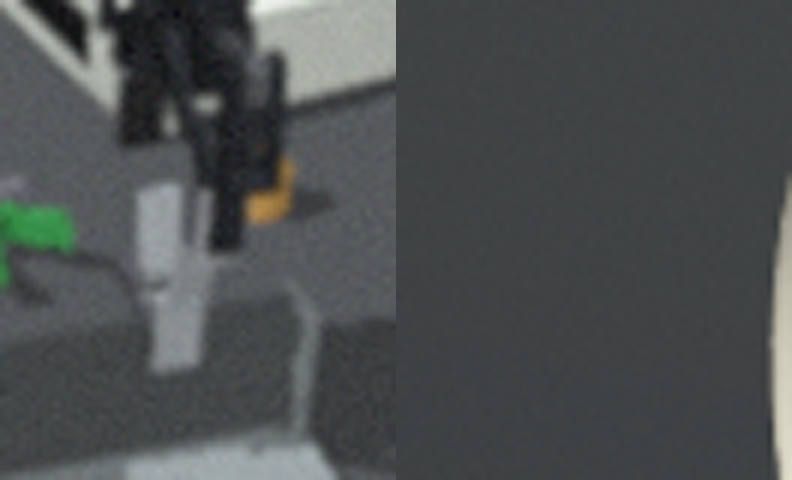

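```bash
python3 - <<'E'
from h import *
t=np.array([.1586,.5263,.2037]);yaw=np.deg2rad(73.2-90)
o=[]
for n,(x,y) in(('side',(110,20)),('top',(0,330))):
    im=cv2.imread(f'pics/{n}0.png');g=cv2.resize(im[y:y+100,x:x+90],None,fx=4.3,fy=4.3,interpolation=2)
    for z,c in((.013,(0,0,255)),(.043,(0,255,0))):
      for q in(-1,1):
        L=[[a,q*b,z] for a,b in((-.011,.0425),(.011,.0425),(.011,.057),(-.011,.057))]
        pts=((P(n,local(t,yaw,L))-[x,y]+.5)*4.3).astype(int);cv2.polylines(g,[pts],True,c,1)
    for z,c in((.073,(255,255,0)),(.103,(255,0,255))):
        L=[[a,b,z] for a,b in((-.038,-.0425),(.038,-.0425),(.038,.0425),(-.038,.0425))]
        pts=((P(n,local(t,yaw,L))-[x,y]+.5)*4.3).astype(int);cv2.polylines(g,[pts],True,c,1)
    o.append(g)
cv2.imwrite('pics/hyp.png',np.hstack(o))
E
```

```text
Traceback (most recent call last):
ValueError: all the input array dimensions except for the concatenation axis must match exactly, but along dimension 0, the array at index 0 has size 430 and the array at index 1 has size 387
```

```bash
python3 - <<'E'
from h import *
t=np.array([.1586,.5263,.2037]);yaw=np.deg2rad(73.2-90)
o=[]
for n,(x,y) in(('side',(110,20)),('top',(0,320))):
    im=cv2.imread(f'pics/{n}0.png');g=cv2.resize(im[y:y+100,x:x+95],None,fx=4.2,fy=4.2,interpolation=2)
    for z,c in((.013,(0,0,255)),(.043,(0,255,0))):
      for q in(-1,1):
        L=[[a,q*b,z] for a,b in((-.011,.0425),(.011,.0425),(.011,.057),(-.011,.057))]
        pts=((P(n,local(t,yaw,L))-[x,y]+.5)*4.2).astype(int);cv2.polylines(g,[pts],True,c,1)
    for z,c in((.073,(255,255,0)),(.103,(255,0,255))):
        L=[[a,b,z] for a,b in((-.038,-.0425),(.038,-.0425),(.038,.0425),(-.038,.0425))]
        pts=((P(n,local(t,yaw,L))-[x,y]+.5)*4.2).astype(int);cv2.polylines(g,[pts],True,c,1)
    o.append(g)
cv2.imwrite('pics/hyp.png',np.hstack(o))
E
```

```text
(no output)
```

View pics/hyp.png

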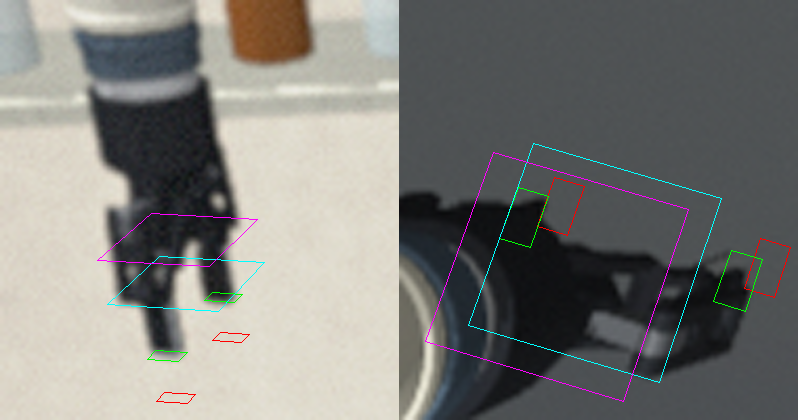

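```bash
python3 - <<'E'
from h import *
t=np.array([.1586,.5263,.2037])
o=[]
for n,(x,y) in(('side',(0,0)),('top',(180,320))):
    im=cv2.imread(f'pics/{n}0.png');print(im.shape)
    pts=P(n,[[0,0,0],[.1,.1,0],[.1,-.1,0],[0,0,.1],[0,0,.2],[.1,0,0],[.09,.09,.01],[.09,-.09,.01]]+[t+[0,0,k] for k in(0,.05,.1,.15,.2,.25)])
    for k,p in enumerate(pts):
        cv2.circle(im,tuple(int(v) for v in p),2,(0,0,255),-1)
    o.append(im)
cv2.imwrite('pics/ba.png',cv2.resize(o[0][:360,:260],None,fx=2,fy=1.66)[:600]);cv2.imwrite('pics/bt.png',o[1])
E
```

```text
(420, 560, 3)
(420, 560, 3)
```

View pics/ba.png

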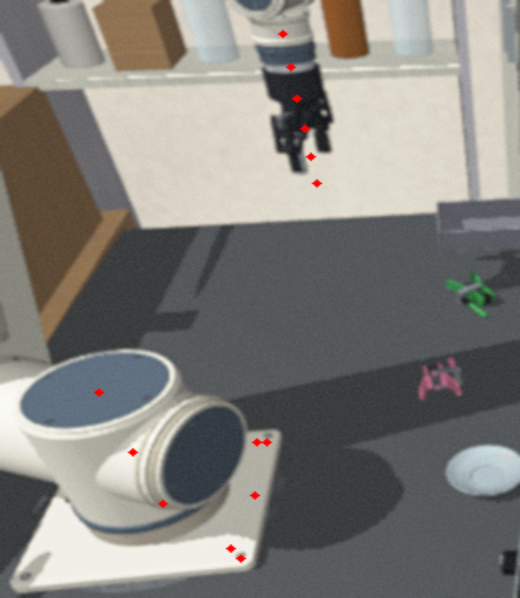

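View pics/bt.png

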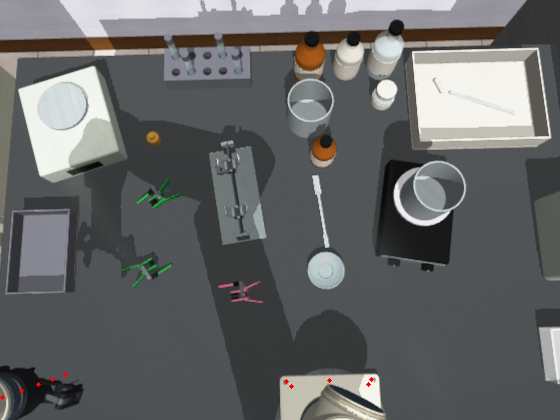

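Emit:
send_rows(moves="0 0 20 0 0 0;0 0 20 0 0 0;0 0 20 0 0 0;0 0 0 0 0 0;0 0 0 0 0 0;0 0 0 0 0 0;0 0 0 0 0 0", claw=27)

```text
time: 3.38
eef_pos: [0.6008, 0.2212, 0.1634]
tcp_rot: [0.464, -0.463, -0.534, 0.534]
ft_force: [-0.9, 1.1, 0.3]
opening: 0.027
```

```bash
python3 look.py c 300 100 0 340; python3 - <<'E'
from h import *
s=env.read_state();t=s['eef_pos']
g=cv2.resize(cv2.imread('pics/side_c.png')[100:200,280:380],None,fx=6,fy=6,interpolation=2)
w=s['opening']/2
for z,c in((0,(0,0,255)),(.02,(0,255,0)),(.04,(255,255,0))):
  for q in(-1,1):
    pts=((P('side',local(t,.14,[[a,q*b,z] for a,b in((-.011,w),(.011,w),(.011,w+.0145),(-.011,w+.0145))]))-[280,100]+.5)*6).astype(int);cv2.polylines(g,[pts],True,c,1)
cv2.imwrite('pics/hc.png',g)
E
```

```text
3.3833 [0.60083019 0.22117064 0.1633704 ] [-0.93029072  1.1086587   0.30120742] 0.027009370481722545
```

View pics/hc.png

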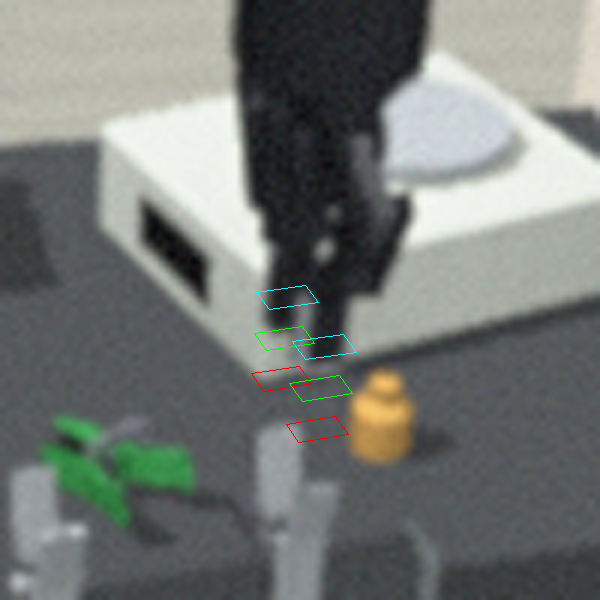

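```bash
python3 - <<'E'
import cv2
im=cv2.imread('pics/top0.png')[360:420,0:100]
cv2.imwrite('pics/tg.png',cv2.convertScaleAbs(cv2.resize(im,None,fx=8,fy=8,interpolation=2),alpha=2.2,beta=0))
im=cv2.imread('pics/side0.png')[30:120,100:200]
cv2.imwrite('pics/sg.png',cv2.convertScaleAbs(cv2.resize(im,None,fx=6.5,fy=6.5,interpolation=2),alpha=1.8,beta=30))
E
```

```text
(no output)
```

View pics/tg.png

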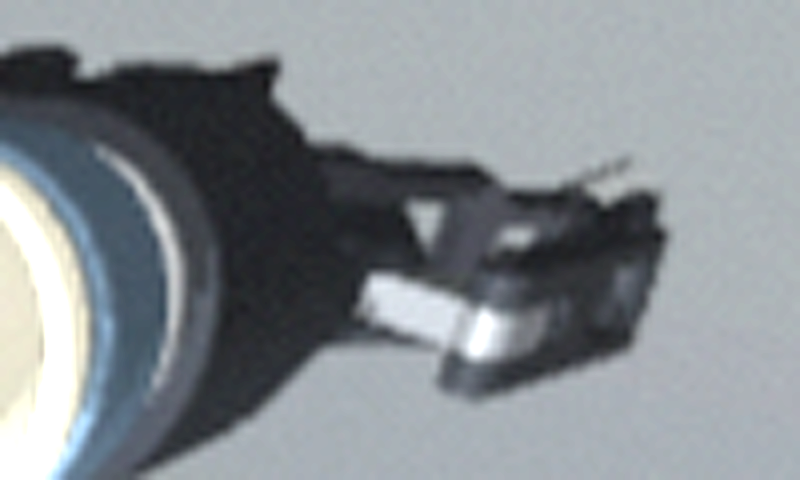

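View pics/sg.png

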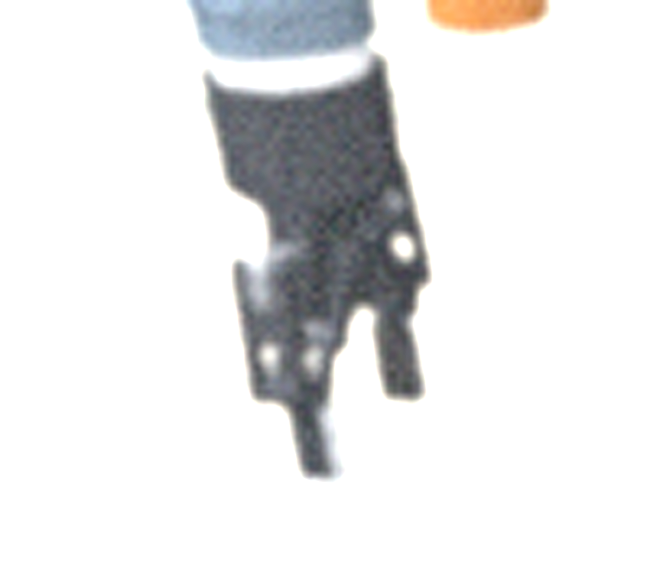

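```bash
python3 - <<'E'
from h import *
a,b=np.array([148.9,103.1]),np.array([80.,383.5])
f=least_squares(lambda X:np.r_[P('side',X)[0]-a,P('top',X)[0]-b],[.16,.5,.2]);print(f.x,f.fun)
t=np.array([.1586,.5263,.2037]);yaw=np.deg2rad(73.2-90);c,s=np.cos(yaw),np.sin(yaw);d=f.x-t
print('local',c*d[0]+s*d[1],-s*d[0]+c*d[1],d[2])
E
```

```text
[0.14821174 0.47718571 0.25094758] [ 1.56475444 -0.13229064  0.16975842  1.0149774 ]
local 0.0042507042605036665 -0.0500206052113261 0.04724758200510193
```

Emit:
send_rows(moves="0 -1 0 0 0 0;0 -0.5 -5 0 0 0;0 0 -12 0 0 0;0 0 -14 0 0 0;0 0 -14 0 0 0;0 0 -14 0 0 0;0 0 -12 0 0 0;0 0 -8 0 0 0;0 0 -4 0 0 0;0 0 0 0 0 0", claw=85)

```text
time: 4.32
eef_pos: [0.6008, 0.2196, 0.0803]
tcp_rot: [0.464, -0.463, -0.534, 0.534]
ft_force: [-0.1, 0.3, 0.6]
opening: 0.0851
```

```bash
python3 look.py d 300 140 0 340; python3 - <<'E'
from h import *
g=cv2.resize(cv2.imread('pics/side_d.png')[120:220,280:380],None,fx=6,fy=6,interpolation=2)
cv2.imwrite('pics/hd.png',cv2.convertScaleAbs(g,alpha=1.6,beta=10))
E
```

```text
4.3167 [0.60078735 0.21963828 0.08026051] [-0.14826784  0.33845539  0.63851017] 0.08511223802613334
```

View pics/hd.png

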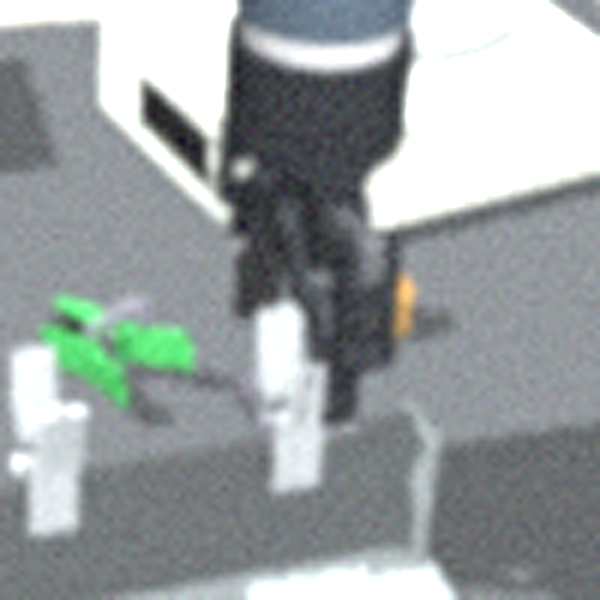

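Emit:
send_rows(moves="0 0 -4 0 0 0;0 0 -3 0 0 0;0 0 0 0 0 0;0 0 0 0 0 0", claw=60)

```text
time: 4.75
eef_pos: [0.6012, 0.2198, 0.0742]
tcp_rot: [0.464, -0.463, -0.534, 0.534]
ft_force: [0.6, 0.4, -0.8]
opening: 0.0601
```

Emit:
send_rows(moves="0 0 0 0 0 0;0 0 0 0 0 0;0 0 0 0 0 0;0 0 0 0 0 0;0 0 0 0 0 0", claw=20, force=22)

```text
time: 5.17
eef_pos: [0.6016, 0.2197, 0.0748]
tcp_rot: [-0.463, 0.464, 0.534, -0.534]
ft_force: [-0.3, -1.1, 3.6]
opening: 0.0248
```

```bash
python3 look.py e 300 140 0 340; python3 - <<'E'
from h import *
g=cv2.resize(cv2.imread('pics/side_e.png')[120:220,280:380],None,fx=6,fy=6,interpolation=2)
cv2.imwrite('pics/he.png',cv2.convertScaleAbs(g,alpha=1.6,beta=10))
E
```

```text
5.1667 [0.60164205 0.21974068 0.07482552] [-0.33873384 -1.08612332  3.61472849] 0.024830597037808405
```

View pics/he.png

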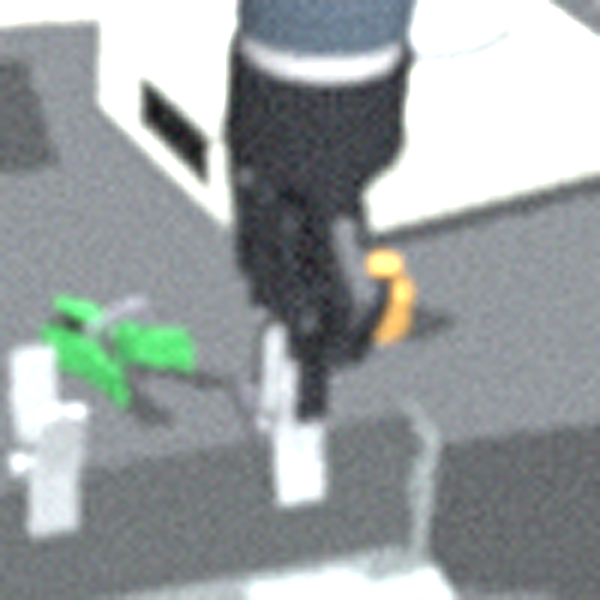

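Emit:
send_rows(moves="0 0 5 0 0 0;0 0 10 0 0 0;0 0 15 0 0 0;0 0 20 0 0 0;0 0 20 0 0 0;0 0 20 0 0 0;0 0 20 0 0 0;0 0 15 0 0 0;0 0 10 0 0 0;0 0 0 0 0 0")

```text
time: 6.1
eef_pos: [0.6019, 0.2201, 0.2118]
tcp_rot: [-0.463, 0.464, 0.535, -0.533]
ft_force: [0.5, -0.0, 0.1]
opening: 0.025
```

```bash
python3 look.py f 300 140 0 340; python3 - <<'E'
from h import *
g=cv2.resize(cv2.imread('pics/side_f.png')[80:230,270:390],None,fx=4,fy=4,interpolation=2)
cv2.imwrite('pics/hf.png',cv2.convertScaleAbs(g,alpha=1.6,beta=10))
E
```

```text
6.1 [0.60188165 0.22005449 0.21183422] [ 0.47468017 -0.01655084  0.08118344] 0.025016960580729407
```

View pics/hf.png

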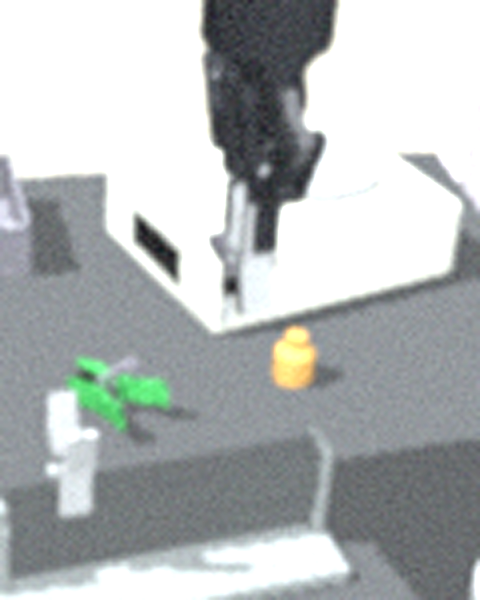

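Emit:
send_rows(moves="0 0 15 0 0 0;0 0 20 0 0 0;0 0 20 0 0 0;0 0 20 0 0 0;-2 -10 0 0 0 0;-3 -20 0 0 0 0;-4 -26 0 0 0 0;-4 -26 0 0 0 0;-4 -26 0 0 0 0;-4 -26 0 0 0 0")

```text
time: 7.03
eef_pos: [0.5793, 0.0844, 0.2823]
tcp_rot: [0.464, -0.463, -0.533, 0.535]
ft_force: [0.7, 0.5, -0.6]
opening: 0.0251
```

Emit:
send_rows(moves="-5 -26 0 0 0 0;-4 -26 0 0 0 0;-4 -26 0 0 0 0;-5 -26 0 0 0 0;-4 -26 0 0 0 0;-4 -26 0 0 0 0;-5 -26 0 0 0 0;-4 -26 0 0 0 0;-4 -26 0 0 0 0;-5 -26 0 0 0 0")

```text
time: 7.87
eef_pos: [0.5352, -0.1755, 0.2824]
tcp_rot: [0.464, -0.463, -0.534, 0.534]
ft_force: [0.8, -0.7, -0.7]
opening: 0.0255
```

Emit:
send_rows(moves="-4 -26 0 0 0 0;-4 -26 0 0 0 0;-4 -26 0 0 0 0;-3 -20 0 0 0 0;-1 -11 0 0 0 0;0 0 0 0 0 0;0 0 0 0 0 0")

```text
time: 8.45
eef_pos: [0.5199, -0.2832, 0.2831]
tcp_rot: [-0.464, 0.463, 0.534, -0.534]
ft_force: [0.5, 0.4, 0.1]
opening: 0.025
```

```bash
python3 look.py g 300 140 0 340; python3 - <<'E'
from h import *
from scipy.spatial.transform import Rotation as R
s=env.read_state();q=s['tcp_rot'];M=R.from_quat([*q[1:],q[0]]).as_matrix();print(M.round(3))
a=cv2.imread('pics/side_g.png');b=cv2.imread('pics/top_g.png')
cv2.imwrite('pics/hg.png',np.hstack([cv2.resize(a[210:410,270:400],None,fx=3,fy=3,interpolation=2),cv2.resize(b[110:260,390:520],None,fx=3,fy=4,interpolation=2)]))
E
```

```text
8.45 [ 0.51987549 -0.28316272  0.28311513] [0.45191687 0.36772959 0.1082687 ] 0.024966895716007652
[[-0.141 -0.    -0.99 ]
 [ 0.99   0.001 -0.141]
 [ 0.001 -1.     0.   ]]
```

View pics/hg.png

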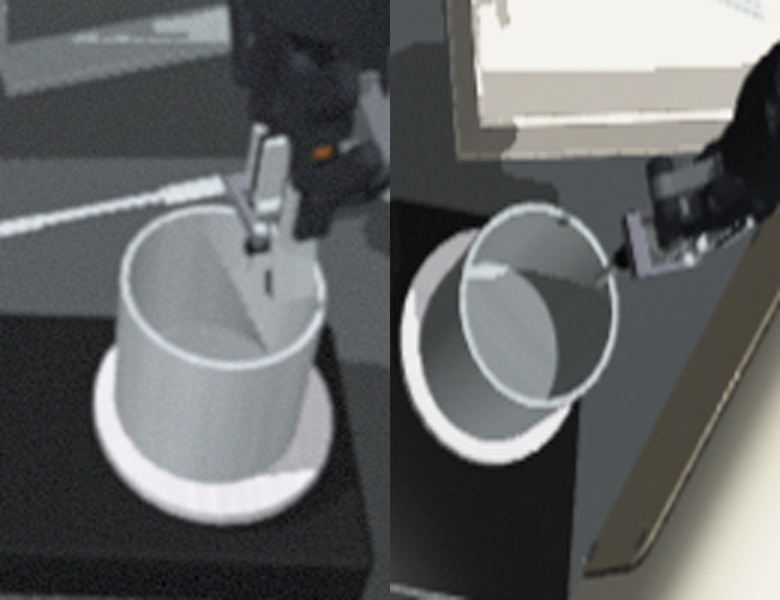

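View pics/side_g.png

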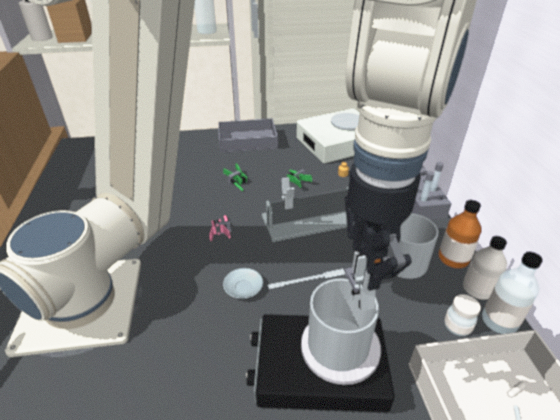

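```bash
cat > ov.py <<'E'
from h import *
import sys
def ov(k,g,yaw,out):
    L=local(np.array(g),yaw,[[x,y,z] for y,z in((.013,.012),(-.013,.012)) for x in(-.01,.01)]+[[x,y,z] for z in(-.051,-.063) for y in(-.009,.009) for x in(-.01,.01)])
    St=local(np.array(g),yaw,[[0,.028,-.028],[0,.028,-.093],[-.01,0,-.033],[.01,0,-.033]])
    o=[]
    for n,(x,y) in(('side',(300,220)),('top',(430,120))):
        im=cv2.imread(f'pics/{n}_{k}.png');m=cv2.convertScaleAbs(cv2.resize(im[y:y+100,x:x+80],None,fx=5,fy=5,interpolation=2),alpha=1.3,beta=10)
        for p in P(n,L): cv2.circle(m,tuple(int(v) for v in (p-[x,y]+.5)*5),2,(0,0,255),-1)
        for p in P(n,St): cv2.circle(m,tuple(int(v) for v in (p-[x,y]+.5)*5),2,(0,255,0),-1)
        o.append(m)
    cv2.imwrite(out,np.hstack(o))
E
python3 -c "
from ov import *
ov('g',(.5214,-.2832,.332),.14,'pics/og.png')"
```

```text
(no output)
```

View pics/og.png

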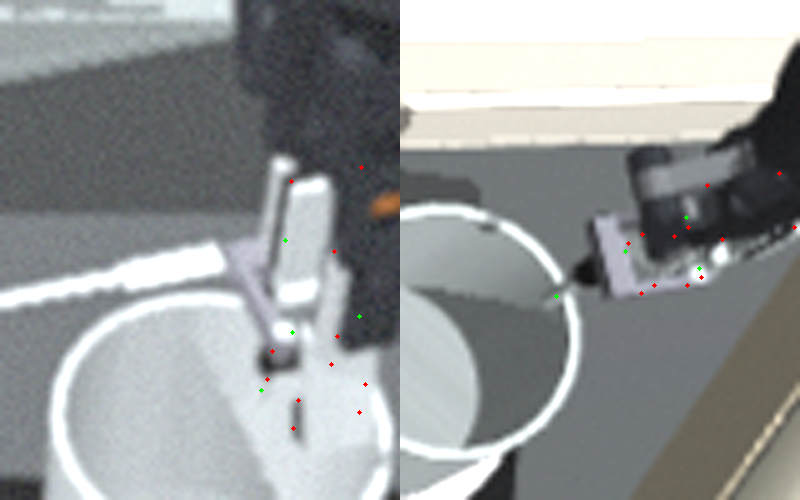

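```bash
python3 - <<'E'
from h import *
a=cv2.imread('pics/side_g.png');b=cv2.imread('pics/top_g.png')
cv2.imwrite('pics/g1.png',cv2.convertScaleAbs(cv2.resize(a[235:325,335:425],None,fx=6.6,fy=6.6,interpolation=2),alpha=1.8,beta=20))
cv2.imwrite('pics/g2.png',cv2.convertScaleAbs(cv2.resize(b[130:210,440:540],None,fx=7,fy=7,interpolation=2),alpha=1.8,beta=20))
E
```

```text
(no output)
```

View pics/g1.png

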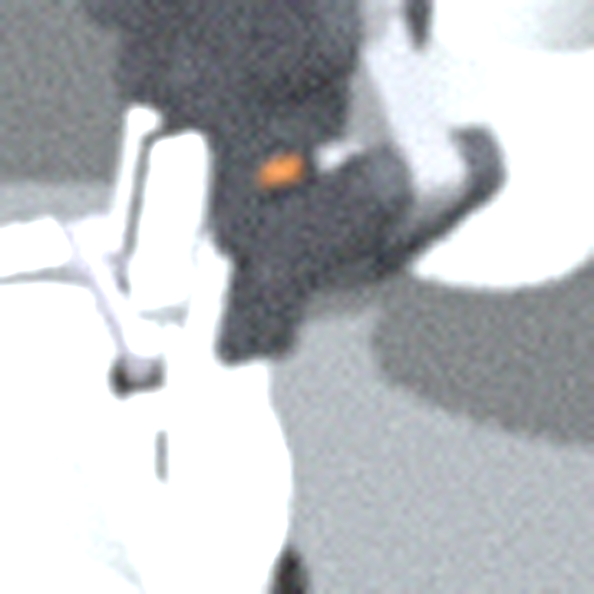

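View pics/g2.png

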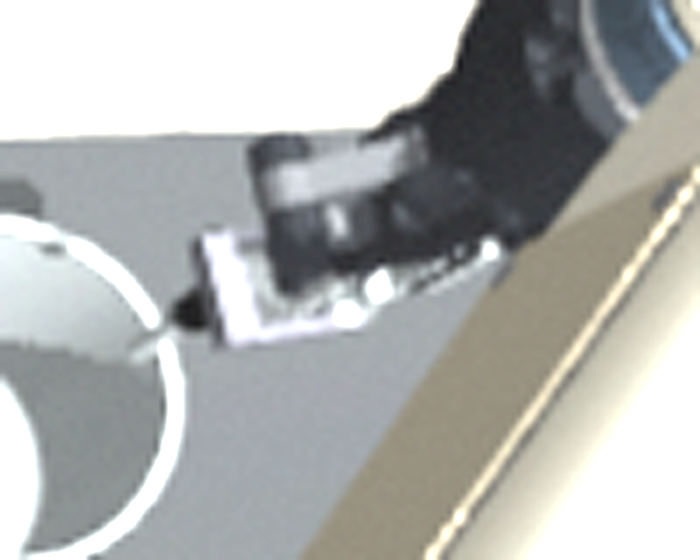

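The overlay agrees with the pictures: the handle corners, the pivot and the stem tip in the top view all fit the model. The clip is where I expected it, so I lower it.

Emit:
send_rows(moves="1 0 -8 0 0 0;0 0 -12 0 0 0;0 0 -12 0 0 0;0 0 -12 0 0 0;0 0 -12 0 0 0;0 0 -8 0 0 0;0 0 -6 0 0 0;0 0 0 0 0 0;0 0 0 0 0 0")

```text
time: 9.3
eef_pos: [0.5213, -0.2829, 0.2144]
tcp_rot: [0.463, -0.463, -0.534, 0.534]
ft_force: [0.1, 0.4, -0.5]
opening: 0.025
```

```bash
python3 look.py h 300 140 0 340; python3 - <<'E'
from ov import *
t=env.read_state()['eef_pos']
ov('h',t+[.0015,0,.049],.14,'pics/oh.png')
E
```

```text
9.3 [ 0.52134322 -0.28287565  0.21435368] [ 0.05122605  0.38765455 -0.51734664] 0.024967509682681067
```

View pics/oh.png

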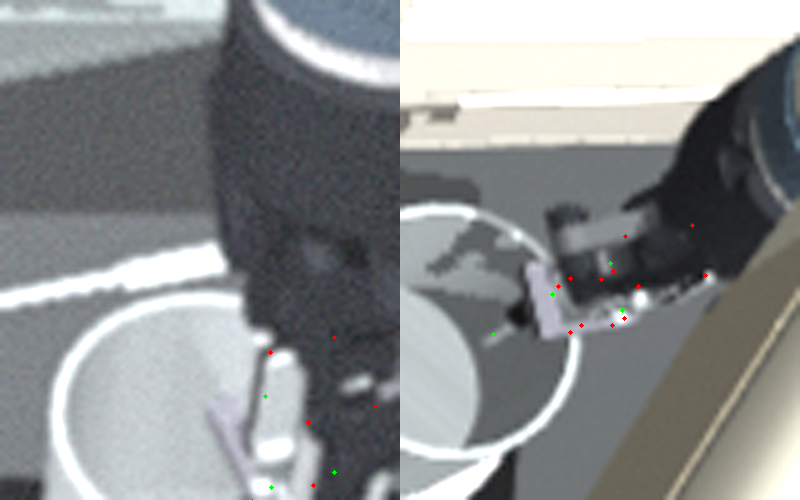

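Emit:
send_rows(moves="0 0 -4 0 0 0;0 0 -5 0 0 0;0 0 -5 0 0 0;0 0 -5 0 0 0;0 0 -4 0 0 0;0 0 -2 0 0 0;0 0 0 0 0 0;0 0 0 0 0 0")

```text
time: 10.07
eef_pos: [0.5212, -0.2832, 0.1892]
tcp_rot: [0.464, -0.463, -0.534, 0.534]
ft_force: [0.2, 0.2, -0.4]
opening: 0.025
```

```bash
python3 look.py i 300 140 0 340; python3 - <<'E'
from ov import *
a=cv2.imread('pics/side_i.png');b=cv2.imread('pics/top_i.png')
cv2.imwrite('pics/hi.png',np.hstack([cv2.resize(a[270:370,310:400],None,fx=4.4,fy=5,interpolation=2),cv2.resize(b[140:220,440:510],None,fx=5,fy=6.25,interpolation=2)]))
E
```

```text
10.0667 [ 0.52123415 -0.28322099  0.18922437] [ 0.15580112  0.22301771 -0.37713894] 0.024982363089441295
```

View pics/hi.png

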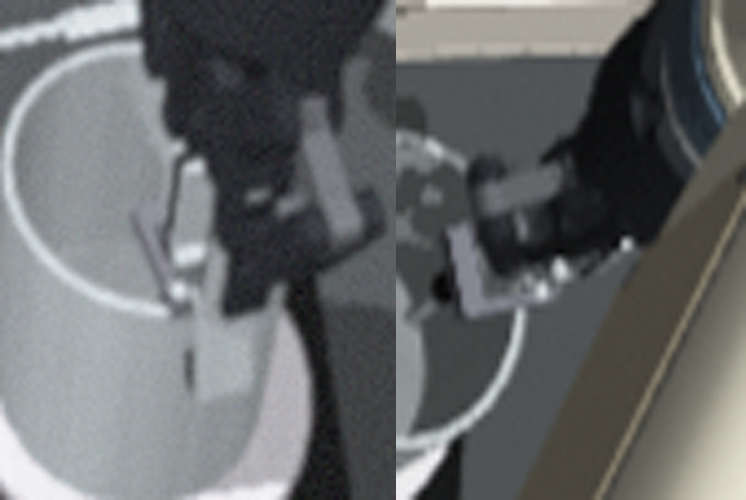

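Emit:
send_rows(moves="0 0 -2 0 0 0;0 0 -2 0 0 0;0 0 0 0 0 0;0 0 0 0 0 0")

```text
time: 10.5
eef_pos: [0.5212, -0.2832, 0.1851]
tcp_rot: [0.464, -0.463, -0.534, 0.534]
ft_force: [0.2, -0.1, -1.0]
opening: 0.0249
```

Emit:
send_rows(moves="0 0 0 0 0 0;0 0 0 0 0 0;0 0 0 0 0 0", claw=38)

```text
time: 10.75
eef_pos: [0.5213, -0.2832, 0.1853]
tcp_rot: [-0.463, 0.464, 0.534, -0.534]
ft_force: [0.9, -0.3, -0.4]
opening: 0.0381
```

Emit:
send_rows(moves="0 0 0 0 0 0;0 0 0 0 0 0;0 0 0 0 0 0;0 0 0 0 0 0;0 0 0 0 0 0;0 0 0 0 0 0", claw=85)

```text
time: 11.25
eef_pos: [0.5213, -0.2832, 0.1853]
tcp_rot: [0.463, -0.464, -0.534, 0.534]
ft_force: [-0.1, 0.8, -0.3]
opening: 0.085
```

```bash
python3 look.py j 300 140 0 340; python3 - <<'E'
from ov import *
a=cv2.imread('pics/side_j.png');b=cv2.imread('pics/top_j.png')
cv2.imwrite('pics/hj.png',np.hstack([cv2.resize(a[270:370,310:400],None,fx=4.4,fy=5,interpolation=2),cv2.resize(b[140:220,440:510],None,fx=5,fy=6.25,interpolation=2)]))
E
```

```text
11.25 [ 0.52126839 -0.2832429   0.18533701] [-0.1010724   0.78021262 -0.30488391] 0.08501623158952211
```

View pics/hj.png

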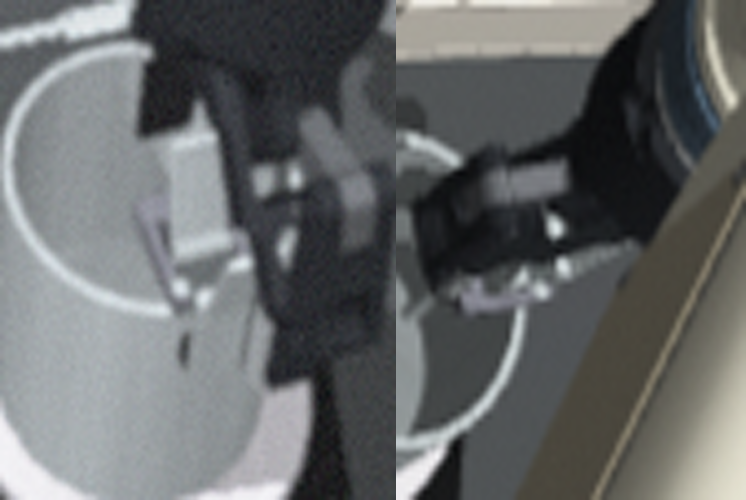

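Emit:
send_rows(moves="0 0 6 0 0 0;0 0 10 0 0 0;0 0 15 0 0 0;0 0 20 0 0 0;0 0 20 0 0 0;0 0 20 0 0 0;0 0 20 0 0 0;0 0 20 0 0 0;0 0 15 0 0 0;0 0 5 0 0 0")

```text
time: 12.18
eef_pos: [0.5215, -0.2834, 0.3397]
tcp_rot: [-0.462, 0.465, 0.534, -0.534]
ft_force: [0.2, 1.4, 0.8]
opening: 0.0853
```

Emit:
send_rows(moves="0 20 0 0 0 0;0 30 0 0 0 0;0 35 0 0 0 0;0 35 0 0 0 0;0 35 0 0 0 0;0 35 0 0 0 0;0 30 0 0 0 0;0 20 0 0 0 0;0 0 0 0 0 0;0 0 0 0 0 0")

```text
time: 13.02
eef_pos: [0.5211, -0.0423, 0.3365]
tcp_rot: [0.463, -0.463, -0.535, 0.535]
ft_force: [-0.6, -0.9, 0.1]
opening: 0.0846
```

```bash
python3 look.py k 300 140 0 340; python3 - <<'E'
from h import *
g=np.array([.5227,-.2832,.235]);L=local(g,.14,[[x,y,z] for y,z in((.025,.012),(-.025,.012)) for x in(-.01,.01)])
S=local(g,.14,[[0,.028,-.028],[0,.028,-.093],[-.01,0,-.033],[.01,0,-.033]])
o=[]
for n,(x,y) in(('side',(310,265)),('top',(430,130))):
    im=cv2.imread(f'pics/{n}_k.png');m=cv2.convertScaleAbs(cv2.resize(im[y:y+100,x:x+80],None,fx=5,fy=5,interpolation=2),alpha=1.2)
    for p in P(n,L): cv2.circle(m,tuple(int(v) for v in (p-[x,y]+.5)*5),2,(0,0,255),-1)
    for p in P(n,S): cv2.circle(m,tuple(int(v) for v in (p-[x,y]+.5)*5),2,(0,255,0),-1)
    o.append(m)
cv2.imwrite('pics/ok.png',np.hstack(o))
E
```

```text
13.0167 [ 0.52110118 -0.04234173  0.33652023] [-0.57047128 -0.86951739  0.07748368] 0.08455301377265324
```

View pics/ok.png

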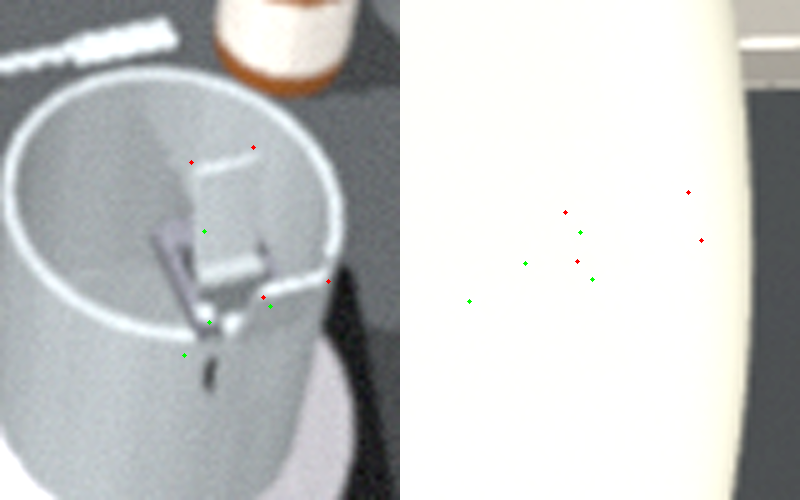

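View pics/side_k.png

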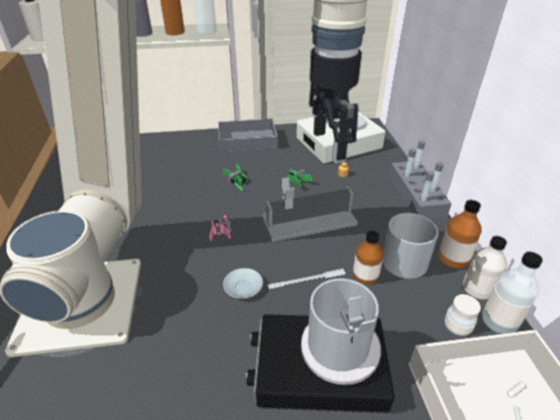

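The clip stands upright on the rim with the arm clear, and the plain clip is still at side pixel (288,190). I hand in the job.

```bash
python3 -c "
from cell import env
print(env.finish_job())"
```

```text
the job is handed in; nothing more can be done
None
```

I squeezed the probe clip off the rail, carried it to the hotplate beaker, lowered it astride the wall with the stem inside, and released it. The arm then backed away, and I handed in the job at about 13 s of the 43 s allowed. It reported no verdict.

**Last checks:**
- **Clip on the rim:** The final side picture shows it upright on the rim, handles spread and jaws shut on the wall, with the fork on the beaker side. By overlay its grip centre is about 38–40 mm above the rim, against an allowed 32–53 mm.
- **Plain clip:** It looks unmoved on the rail, judged by eye.
- **Arm:** It was clear of everything when I handed in.

**Checks that disagreed or could not be made:**
- **Fingertip height:** In the pictures the fingertips sat about 30 mm higher than the reported tool position implied. I set the grasp height from the pictures instead, and the grip held.
- **Final top view:** The arm blocked the top camera at the end, so the final position rests on the side picture and the pictures taken while lowering. In the side picture, two handle corners were about 2 px off the model.

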